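# Make up two pepper-mill kits in the turner's shop

### The job

Make up two pepper-mill kits from the finished parts on the bench: in the green tray a new two-tone mill, that is the beech body, the walnut head and the steel grinder; in the blue tray a refit, the beech head and the white ceramic grinder. Stand each part upright in a pocket of its own (any pocket of the right tray), setting it down rather than dropping it, and knock none over. Leave the walnut body and the red head where they stand.

Things in the scene. Friction and masses are not known exactly. Their poses are not given: they have to be found in the camera images.
- tray_green: Open green tray fixed to the bench, 244 x 92 mm, rim 14 mm above the bench, floor 4 mm thick, walls 4 mm. Origin: middle of its underside; long side along its own x axis, z up. Two cross walls part it into three pockets, each 76 mm (along x) by 84 mm (y), centred at x = -80, 0 and +80 mm, y = 0. Empty at the start. It takes the new mill kit.
- tray_blue: Open blue tray fixed to the bench, 244 x 92 mm, rim 14 mm above the bench, floor 4 mm thick, walls 4 mm. Origin: middle of its underside; long side along its own x axis, z up. Two cross walls part it into three pockets, each 76 mm (along x) by 84 mm (y), centred at x = -80, 0 and +80 mm, y = 0. Empty at the start. It takes the refit kit.
- beech_body_mid (a point): Beech mill body, turned in pale wood: an upright round post 80 mm high: foot 56 mm across, straight belly 44 mm across from 26 to 56 mm above the foot, neck 35 mm across above that, flat top with the dark bore in it; 110 g. The point is its centre, half-way up (40 mm above its foot), z axis up. Stands in the stock on the grey mat.
- walnut_head_mid (a point): Walnut mill head, turned in dark brown wood: a round knob 60 mm high with a small steel nut (13 mm across) on top; 48 mm across at its widest, 25 to 36 mm above its foot, with a foot 44 mm across; 70 g. The point is its centre, half-way up (30 mm above its foot), z axis up. Stands in the stock on the grey mat.
- steel_grinder_mid (a point): Steel grinding mechanism, dark grey metal: an upright drum 34 mm across (from 6 to 46 mm above its foot) on a flange 44 mm across and 6 mm thick, a narrower collar and an 8 mm square steel stub on top, 62 mm high in all; 90 g. The point is its centre, half-way up (31 mm above its foot), z axis up. Stands in the stock on the grey mat.
- beech_head_mid (a point): Beech mill head, turned in pale wood: a round knob 60 mm high with a small steel nut (13 mm across) on top; 48 mm across at its widest, 25 to 36 mm above its foot, with a foot 44 mm across; 70 g. The point is its centre, half-way up (30 mm above its foot), z axis up. Stands in the stock on the grey mat.
- ceramic_grinder_mid (a point): Ceramic grinding mechanism, white: an upright drum 34 mm across (from 6 to 46 mm above its foot) on a flange 44 mm across and 6 mm thick, a narrower collar and an 8 mm square steel stub on top, 62 mm high in all; 90 g. The point is its centre, half-way up (31 mm above its foot), z axis up. Stands in the stock on the grey mat.
- walnut_body_mid (a point): Walnut mill body, turned in dark brown wood: an upright round post 80 mm high: foot 56 mm across, straight belly 44 mm across from 26 to 56 mm above the foot, neck 35 mm across above that, flat top with the dark bore in it; 110 g. The point is its centre, half-way up (40 mm above its foot), z axis up. Stands in the stock on the grey mat. Not wanted for these kits.
- red_head_mid (a point): Red mill head, turned and painted red: a round knob 60 mm high with a small steel nut (13 mm across) on top; 48 mm across at its widest, 25 to 36 mm above its foot, with a foot 44 mm across; 70 g. The point is its centre, half-way up (30 mm above its foot), z axis up. Stands in the stock on the grey mat. Not wanted for these kits.

How it is judged:
By the outcome, as a careful person would: the job done as asked, in the order asked, and still so for the second after the job is handed in, with the robot touching nothing.
It also fails if it takes over 122 s, if anything falls off the work surface, if the arm or the gripper's body presses on something with over 40 N, if the wrist force passes 120 N, or if a joint passes its speed limit or range.

### The arm

A 6-joint arm with a two-finger parallel gripper is mounted at the origin on the work surface. World frame = base frame: x ahead of the robot, y to its left, z up, the work surface at z = 0. Lengths are in mm, angles in rad, forces in N, time in s.
With the tool pointing down it reaches from about 225 to 725 mm from the base axis. Payload 3.1 kg.
Tool frame: the origin (TCP) lies at the very end of the fingers, on their centre line; the grasp point (between the pads) lies 19 mm behind it; z points along the fingers, y is the line along which they close (so a half turn about z gives the same grasp; the last joint's range is limited). The gripper opens to 85 mm and grips with 20 to 120 N. Pads are 22 mm wide; open, the fingers measure 114 mm over their backs; the gripper's body (76 mm by 85 mm) begins 54 mm behind the grasp point. The pads swing forward as they close: fully open they stand 13 mm farther back than shut.
Start: joints at [1.138, 0.048, 0.099, 1.622, 0, 1.443], TCP at [157.561, 500.791, 231.312] pointing down, gripper open.
Joint ranges: [-2.91, 2.91], [-0.99, 1.94], [-1.21, 1.42], [-2.12, 2.29], [-1.49, 1.47], [-3.14, 3.14]. Speed limits (rad/s): [2.79, 2.79, 3.14, 3.14, 3.14, 3.14].

### API

Orientations are given as a unit quaternion [x, y, z, w].
In Python, from station import r, imaging gives the robot as it stands. The module is installed in compiled form; this text tells all that it offers.
- The arm moves only by the shell command python3 -m inch 'ROWS' [FORCE]. ROWS is JSON, one flat list of numbers, 5 for each row, row after row: the closure in counts, from 0 (fully open) to 255 (shut), then the shift along the tool's x, y, z in m, then the turn about the tool's z in degrees. A call has 1 to 8 rows; each row shifts and turns the commanded pose from where the row before left it, along the tool's axes as they then stand; what a row does not reach is not made up. A row lasts 1/10 s, in which the tool goes at most 50 mm and 8.59 degrees, less where a joint would pass 70% of its speed; a pose out of reach is approached as far as the arm can. A call is refused whole if a number of a shift passes 0.05 or a number of a turn 8.59, either way. A call with a gripper value outside its range is refused whole. The fingers move at their own pace and stop on an object; FORCE is the grip in N (left out, the last holds). Time passes only in rows, so rows that do not move let the fingers close. It gives the time, the measured TCP pose, the force, the opening and the grip force at its end, in the units of the state.
- r.observe(): the state, without advancing time (a new reading comes with each control period).
- imaging.snapshot(name): name is "side" or "top"; returns the picture (420x560x3 uint8, red, green, blue); there is no depth.
- imaging.calibration(name): a dict with "fx", "fy", "cx", "cy" (pixels), "R" (3x3) and "t" (3): a world point X has camera coordinates R X + t. Camera axes: x right, y down, z forward; pixel columns grow to the right and rows downward; lengths in mm; the calibration is good to about 2 mm. A picture is of the moment at which its call begins. calibration takes no time and is no camera call.
- r.sign_off(): hands the job in; it is judged then, once.
The state is a dict: "time_s": time; "qpos": joint angles; "qvel": joint speeds; "joint_efforts": joint torques, N m; "ee_pos": TCP position; "tool_rot": TCP orientation; "wrist_force": force on the tool from outside, world axes, zero at the start; "wrist_torque": the same for the moment, N m; "opening": opening from 0.0 (shut) to 1.0 (fully open); "grip_force": force on a finger pad.
Only numpy, scipy, OpenCV 4.12 (cv2) and the standard library are available. Lean on these libraries where they do the work, as an engineer would, in place of code of your own. Each camera call takes 0.05 s, during which the arm holds its last target. There are 200 camera calls.

## Working session

There is one attempt and no reset: what is moved stays moved. The work goes in short steps, Python scripts to look and compute and a shell command to move; the robot and the scene stay as the last step left them, time stands still between calls to the robot, and variables do not carry over. Pictures are saved under pics/ and viewed, at most 14 in all, crops included, and the job is handed in when it is done.

```bash
mkdir -p pics; python3 - <<'E'
from station import r, imaging
import cv2,numpy as np
for n in("top","side"):
    cv2.imwrite(f"pics/{n}0.png",imaging.snapshot(n)[:,:,::-1])
    c=imaging.calibration(n);print(n,c["fx"],c["cx"],c["cy"],np.round(c["R"],3).tolist(),np.round(c["t"],1))
s=r.observe();print(s)
E
```

```text
top 388.8945024846484 290.0387533786037 205.60914311328554 [[-0.021, -1.0, -0.015], [-0.993, 0.022, -0.116], [0.116, 0.012, -0.993]] [ 28.6 566.3 907.4]
side 416.8471641597588 278.0298091439058 209.79759941424197 [[0.724, -0.69, -0.013], [-0.445, -0.452, -0.773], [0.527, 0.566, -0.634]] [-403.8  322.   651.7]
{'time_s': 0.1, 'qpos': array([1.13819380e+00, 4.86585530e-02, 9.77373669e-02, 1.62196684e+00,
       3.92624901e-05, 1.44303123e+00]), 'qvel': array([-3.68007569e-04, -1.07324573e-03,  2.08188928e-03,  3.78844806e-05,
        3.37229068e-04, -8.77403208e-04]), 'joint_efforts': array([ 1.59740368e-03, -3.39851439e+01,  3.20935071e+01,  1.58128323e-02,
       -2.74596141e-04, -8.64502880e-06]), 'ee_pos': array([157.32628711, 500.30512087, 230.23502456]), 'tool_rot': array([ 1.51829189e-01,  9.88406193e-01, -9.99636310e-04, -3.08076517e-04]), 'wrist_force': array([-0.45108864, -0.33433367,  0.8683121 ]), 'wrist_torque': array([ 0.00097901,  0.00463902, -0.02248635]), 'grip_force': 0.0, 'opening': 0.9995744317931446}
```

View pics/top0.png

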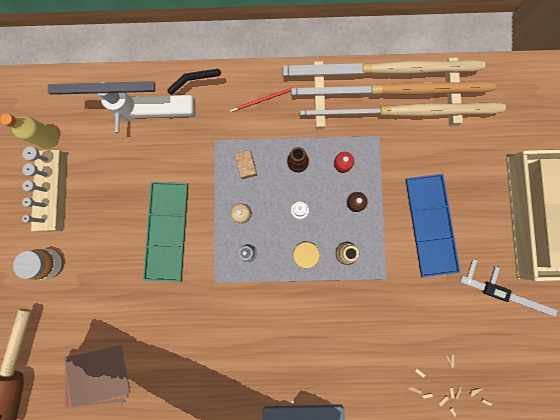

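View pics/side0.png

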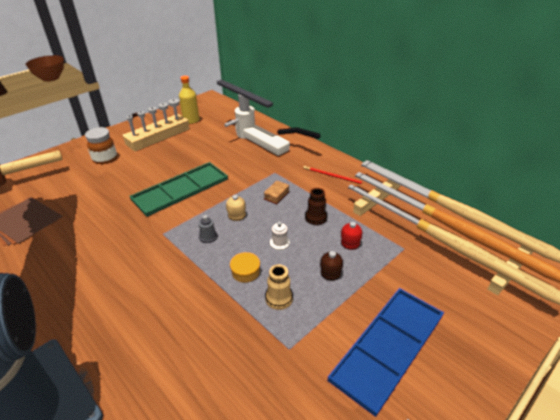

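Top view: steel grinder (247,253), beech head (241,213), ceramic (299,210), walnut head (357,202), beech body (347,252), walnut body (298,160), red head (344,162). There is also a cork block at (245,164) and a yellow disc at (306,255). The green tray is at about (166,231) and the blue at about (432,225). The side view shows the same layout, with everything upright. I'll enlarge the mat to read the pixels more finely.

```bash
python3 - <<'E'
import cv2
i=cv2.imread("pics/top0.png");cv2.imwrite("pics/c1.png",cv2.resize(i[140:290,205:395],None,fx=4,fy=4,interpolation=cv2.INTER_CUBIC))
i=cv2.imread("pics/side0.png");cv2.imwrite("pics/c2.png",cv2.resize(i[170:320,180:380],None,fx=4,fy=4,interpolation=cv2.INTER_CUBIC))
import numpy as np
h=cv2.cvtColor(cv2.imread("pics/top0.png"),cv2.COLOR_BGR2HSV)
for n,a,b,xs in(("g",70,90,(130,200)),("b",105,125,(395,470))):
    m=cv2.inRange(h,(a,90,40),(b,255,255));m[:, :xs[0]]=0;m[:,xs[1]:]=0;m[:165]=0;m[295:]=0
    k=max(cv2.findContours(m,0,2)[0],key=cv2.contourArea);print(n,cv2.minAreaRect(k),cv2.boxPoints(cv2.minAreaRect(k)).round(1).tolist())
E
```

```text
g ((165.33619689941406, 231.5915069580078), (37.59684371948242, 98.5499267578125), 3.918248414993286) [[143.1999969482422, 279.5], [149.89999389648438, 181.10000610351562], [187.5, 183.6999969482422], [180.6999969482422, 282.0]]
b ((432.25677490234375, 225.04054260253906), (101.10537719726562, 38.962562561035156), 80.53767395019531) [[404.70001220703125, 178.39999389648438], [443.20001220703125, 172.0], [459.79998779296875, 271.70001220703125], [421.3999938964844, 278.1000061035156]]
```

View pics/c1.png

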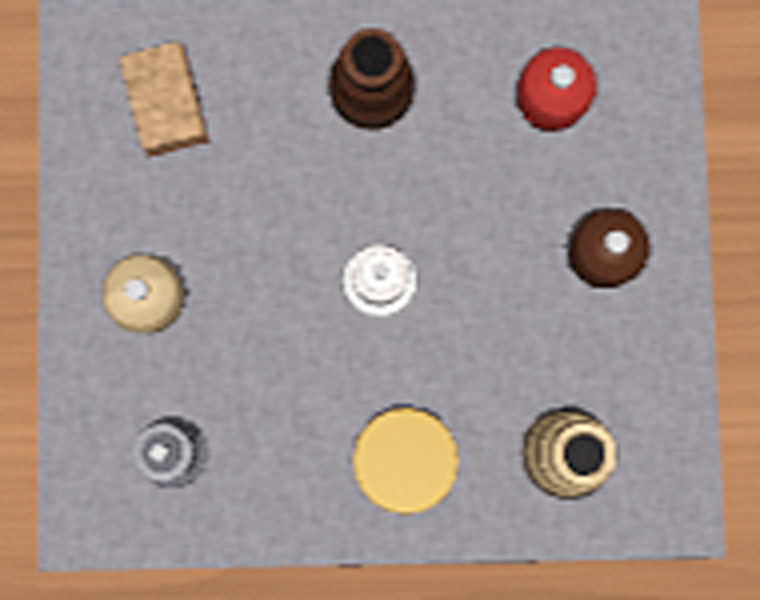

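View pics/c2.png

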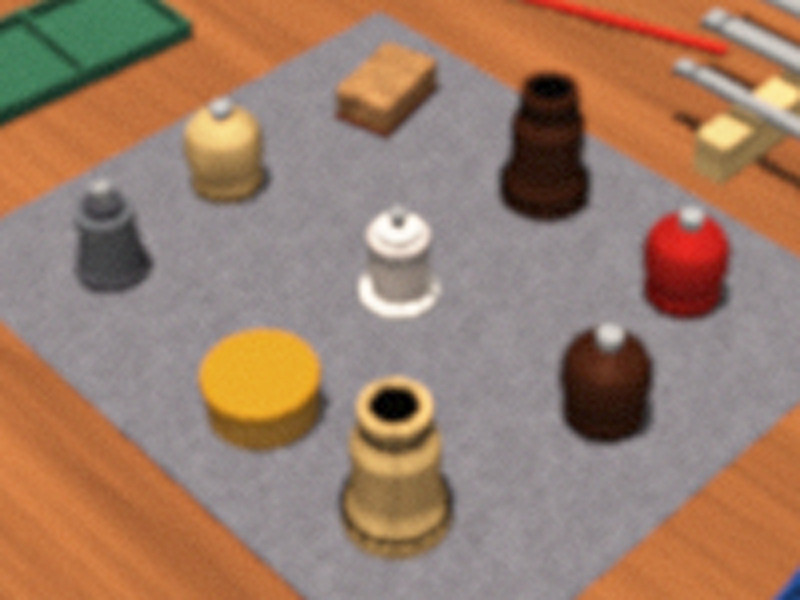

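Both crops agree. In the top crop the tops are at beech head (134,288), ceramic (379,270), walnut head (617,241), steel (158,452) and beech body bore (583,454). I'll triangulate these and check the heights.

```bash
cat >h.py <<'E'
import numpy as np
from station import r, imaging
def ray(n,p):
    c=imaging.calibration(n);R=np.array(c["R"]);t=np.array(c["t"])
    d=R.T@np.array([(p[0]-c["cx"])/c["fx"],(p[1]-c["cy"])/c["fy"],1]);return -R.T@t,d/np.linalg.norm(d)
def at(n,p,z):
    o,d=ray(n,p);return o+d*(z-o[2])/d[2]
def tri(p,q):
    A=0;b=0
    for n,x in(("top",p),("side",q)):
        o,d=ray(n,x);M=np.eye(3)-np.outer(d,d);A=A+M;b=b+M@o
    return np.linalg.solve(A,b)
E
python3 - <<'E'
from h import *
for k,a,b,z in(("bh",(134,288),(221,106),60),("cer",(379,270),(397,216),62),("wh",(617,241),(609,335),60),("st",(158,452),(100,186),62),("bb",(583,454),(395,403),80),("wb",(374,55),(549,87),80),("red",(563,75),(691,217),60)):
    p=(a[0]/4+204.6,a[1]/4+139.6);q=(b[0]/4+179.6,b[1]/4+169.6)
    print(k,at("top",p,z).round(),at("side",q,z).round(),tri(p,q).round())
for n,B in(("g",[[143.2,279.5],[149.9,181.1],[187.5,183.7],[180.7,282]]),("b",[[404.7,178.4],[443.2,172],[459.8,271.7],[421.4,278.1]])):
    P=np.array([at("top",x,14)[:2] for x in B]);c=P.mean(0)
    L=[(P[i]-P[i-1]) for i in range(4)];print(n,P.round().tolist(),c.round(),[round(np.hypot(*l)) for l in L])
    u=max(L,key=np.linalg.norm);u=u/np.linalg.norm(u);u=u*np.sign(u[0])
    print([ (c+s*u).round().tolist() for s in(-80,0,80)],np.degrees(np.arctan2(u[1],u[0])))
E
```

```text
bh [552. 138.  60.] [551. 139.  60.] [552. 139.  60.]
cer [559.  -6.  62.] [555.  -6.  62.] [559.  -5.  59.]
wh [ 574. -146.   60.] [ 570. -144.   60.] [ 572. -145.   59.]
st [456. 125.  62.] [455. 127.  62.] [455. 125.  63.]
bb [ 450. -118.   80.] [ 450. -116.   80.] [ 450. -117.   82.]
wb [684.  -5.  80.] [681.  -1.  80.] [681.  -4.  82.]
red [ 674. -118.   60.] [ 670. -117.   60.] [ 673. -117.   59.]
g [[396.0, 377.0], [639.0, 366.0], [630.0, 271.0], [389.0, 285.0]] [513. 325.] [92, 242, 95, 241]
[[433.0, 328.0], [513.0, 325.0], [593.0, 321.0]] -2.644594532532565
b [[631.0, -269.0], [644.0, -365.0], [400.0, -388.0], [387.0, -295.0]] [ 515. -329.] [245, 97, 246, 94]
[[436.0, -337.0], [515.0, -329.0], [595.0, -322.0]] 5.503209695844688
```

```bash
python3 -m inch '[0,0,0,0,-8.59, 0,0,0,0,-8.59, 0,0,0,0,-0.3, 0,-0.025,-0.031,0,0, 0,-0.025,-0.031,0,0, 0,-0.025,-0.031,0,0, 0,-0.025,-0.031,0,0, 0,-0.025,-0.031,0,0]' 40; python3 -m inch '[60,-0.025,-0.031,0,0, 60,-0.025,-0.031,0,0, 60,-0.025,-0.031,0,0, 60,-0.025,-0.031,0,0, 60,-0.025,-0.031,0,0, 60,-0.025,-0.031,0,0, 60,-0.024,-0.031,0,0, 60,0,0,0,0]'
```

```text
time_s: 0.9
ee_pos: [283.2, 344.5, 231.0]
tool_rot: [0.001, 1.0, -0.0, -0.0]
wrist_force: [0.7, 0.5, 0.0]
opening: 1.002
grip_force: 0.0
time_s: 1.7
ee_pos: [458.8, 125.4, 230.4]
tool_rot: [0.004, 1.0, -0.001, 0.0]
wrist_force: [0.4, -0.1, 0.4]
opening: 0.766
grip_force: 0.0
```

```bash
python3 -m inch '[60,0.003,0,0.04,0, 60,0,0,0.04,0, 60,0,0,0.04,0, 60,0,0,0.04,0, 60,0,0,0.03,0, 60,0,0,0.02,0, 60,0,0,0,0]'; python3 - <<'E'
from h import *
import cv2
a=imaging.snapshot("side")[:,:,::-1];b=imaging.snapshot("top")[:,:,::-1]
cv2.imwrite("pics/s1.png",np.hstack([cv2.resize(x,None,fx=3,fy=3,interpolation=cv2.INTER_CUBIC) for x in(a[150:290,150:280],b[180:320,190:320])]))
E
```

```text
time_s: 2.4
ee_pos: [449.3, 129.0, 17.4]
tool_rot: [0.001, 1.0, -0.0, -0.004]
wrist_force: [0.6, -0.0, -0.4]
opening: 0.761
grip_force: 0.0
```

View pics/s1.png

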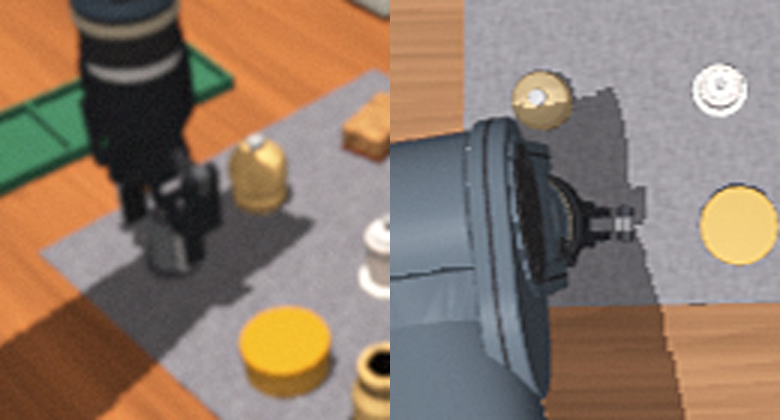

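The grinder stands upright between the two fingers at about (165,240) in the side crop. I'll let the arm settle, correct the offset, then close.

```bash
python3 -m inch '[60,0,0,0,0, 60,0,0,0,0]';python3 -m inch '[60,-0.003,-0.002,0.004,0, 60,0,0,0,0, 60,0,0,0,0]'
```

```text
time_s: 2.7
ee_pos: [455.3, 129.3, 23.3]
tool_rot: [0.0, 1.0, 0.0, 0.002]
wrist_force: [-0.6, -0.2, 0.3]
opening: 0.763
grip_force: 0.0
time_s: 3.0
ee_pos: [456.8, 126.8, 17.4]
tool_rot: [0.0, 1.0, 0.0, 0.0]
wrist_force: [-0.1, -0.3, -0.2]
opening: 0.763
grip_force: 0.0
```

```bash
python3 -m inch '[60,0.001,-0.001,0.008,0, 60,0,0,0,0, 120,0,0,0,0, 160,0,0,0,0, 255,0,0,0,0, 255,0,0,0,0, 255,0,0,0,0, 255,0,0,0,0]' 40
```

```text
time_s: 3.8
ee_pos: [455.8, 125.9, 9.4]
tool_rot: [-0.0, 1.0, 0.0, 0.0]
wrist_force: [0.6, 0.0, -0.2]
opening: 0.387
grip_force: 39.7
```

```bash
python3 -m inch '[255,0,0,-0.01,0, 255,0,0,-0.03,0, 255,0,0,-0.03,0, 255,0.003,0.02,0,0, 255,0.003,0.03,0,0, 255,0.003,0.03,0,0, 255,0.003,0.03,0,0, 255,0.003,0.03,0,0]'; python3 -m inch '[255,0.003,0.03,0,0, 255,0.003,0.02,0,0, 255,0.002,0.012,0,0, 255,0,0,0,0, 255,0,0,0,0, 255,0,0,0,0]'
```

```text
time_s: 4.6
ee_pos: [440.4, 267.0, 80.0]
tool_rot: [-0.0, 1.0, 0.0, 0.0]
wrist_force: [-0.2, -0.0, -0.6]
opening: 0.386
grip_force: 39.9
time_s: 5.2
ee_pos: [432.8, 326.8, 79.3]
tool_rot: [0.0, 1.0, -0.0, -0.0]
wrist_force: [0.5, 0.3, -2.1]
opening: 0.39
grip_force: 40.0
```

```bash
python3 -m inch '[255,0,0,0.025,0, 255,0,0,0.02,0, 255,0,0,0.01,0, 255,0,0,0.006,0, 255,0,0,0.003,0, 255,0,0,0,0, 255,0,0,0,0, 255,0,0,0,0]'
```

```text
time_s: 6.0
ee_pos: [433.4, 328.3, 16.4]
tool_rot: [-0.0, 1.0, 0.0, 0.001]
wrist_force: [-0.9, 0.0, -0.5]
opening: 0.39
grip_force: 40.0
```

```bash
python3 -m inch '[255,0,0,0.001,0, 255,0,0,0.001,0, 255,0,0,0,0, 255,0,0,0,0]'; python3 -m inch '[255,0,0,0.001,0, 255,0,0,0,0,  255,0,0,0,0]';python3 - <<'E'
from h import *
import cv2
a=imaging.snapshot("side")[:,:,::-1]
cv2.imwrite("pics/s2.png",cv2.resize(a[120:260,90:250],None,fx=4,fy=4,interpolation=cv2.INTER_CUBIC))
E
```

```text
time_s: 6.4
ee_pos: [432.8, 328.0, 13.5]
tool_rot: [-0.0, 1.0, 0.0, 0.0]
wrist_force: [0.2, 0.4, -0.4]
opening: 0.389
grip_force: 40.0
time_s: 6.7
ee_pos: [432.8, 328.0, 13.4]
tool_rot: [-0.0, 1.0, 0.0, 0.0]
wrist_force: [-2.1, -0.9, 5.9]
opening: 0.39
grip_force: 40.3
```

View pics/s2.png

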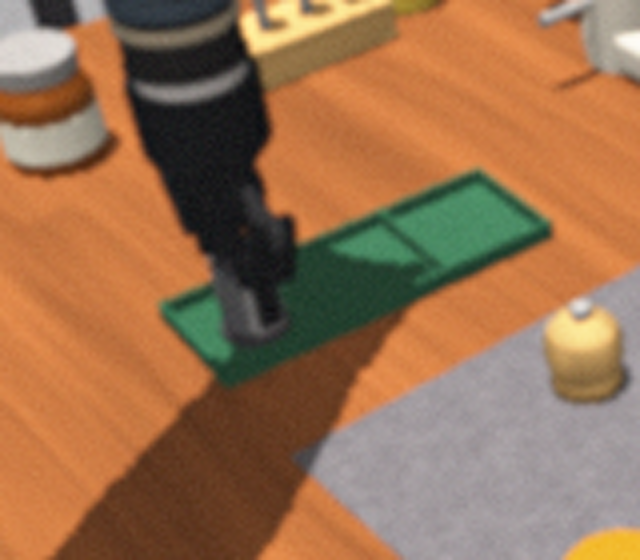

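The grinder is standing on the green tray floor inside the near pocket, around (255,330), with 6 N of contact. I'll release and go to the beech body.

```bash
python3 -m inch '[130,0,0,0,0, 100,0,0,0,0, 100,0,0,0,0, 100,0,0,0,0, 100,0,0,-0.02,0, 80,0,0,-0.04,0, 60,0,0,-0.05,0, 60,-0.001,-0.04,-0.02,0]'; python3 -m inch '[60,-0.002,-0.045,0,0, 60,-0.002,-0.045,0,0, 60,-0.002,-0.045,0,0, 60,-0.002,-0.045,0,0, 60,-0.002,-0.045,0,0, 60,-0.002,-0.045,0,0, 60,-0.002,-0.045,0,0, 60,-0.002,-0.045,0,0]' ; python3 -m inch '[60,-0.001,-0.045,0,0, 50,0,0,0,0, 50,0,0,0,0, 50,0,0,0,0]'
```

```text
time_s: 7.55
ee_pos: [436.2, 291.7, 147.7]
tool_rot: [-0.003, 1.0, 0.003, 0.004]
wrist_force: [0.9, 0.1, 0.7]
opening: 0.763
grip_force: 0.0
time_s: 8.35
ee_pos: [449.5, -73.9, 142.4]
tool_rot: [-0.0, 1.0, -0.0, 0.0]
wrist_force: [0.8, -0.8, 0.4]
opening: 0.765
grip_force: 0.0
time_s: 8.75
ee_pos: [450.5, -116.3, 142.1]
tool_rot: [-0.0, 1.0, 0.0, -0.0]
wrist_force: [-0.2, 0.2, -0.5]
opening: 0.803
grip_force: 0.0
```

```bash
python3 -m inch '[50,0,-0.001,0.04,0, 50,0,0,0.03,0, 50,0,0,0.025,0, 50,0,0,0.015,0, 50,0,0,0.01,0, 50,0,0,0,0, 50,0,0,0,0, 50,0,0,0,0]'; python3 -m inch '[90,0,0,0,0, 120,0,0,0,0, 255,0,0,0,0, 255,0,0,0,0, 255,0,0,0,0, 255,0,0,0,0]'
```

```text
time_s: 9.55
ee_pos: [451.9, -118.2, 23.7]
tool_rot: [-0.0, 1.0, -0.0, 0.001]
wrist_force: [-0.1, -0.8, -0.4]
opening: 0.804
grip_force: 0.0
time_s: 10.15
ee_pos: [451.7, -118.4, 23.5]
tool_rot: [-0.0, 1.0, -0.0, 0.001]
wrist_force: [-1.0, 1.0, 5.2]
opening: 0.501
grip_force: 41.2
```

```bash
python3 -m inch '[255,0,0,-0.01,0, 255,0,0,-0.03,0, 255,0,0,-0.03,0, 255,0,0,-0.03,0, 255,-0.003,0.02,0,0, 255,-0.004,0.03,0,0, 255,-0.004,0.03,0,0, 255,-0.004,0.03,0,0]'; python3 -m inch '[255,-0.004,0.033,0,0, 255,-0.004,0.033,0,0, 255,-0.004,0.033,0,0, 255,-0.004,0.033,0,0, 255,-0.004,0.033,0,0, 255,-0.004,0.033,0,0, 255,-0.004,0.033,0,0, 255,-0.004,0.033,0,0]' ; python3 -m inch '[255,-0.007,0.03,0,0, 255,-0.006,0.02,0,0, 255,-0.004,0.019,0,0, 255,0,0,0,0, 255,0,0,0,0, 255,0,0,0,0]'
```

```text
time_s: 10.95
ee_pos: [465.2, -7.4, 122.1]
tool_rot: [0.0, 1.0, -0.0, -0.0]
wrist_force: [0.4, -0.6, -1.5]
opening: 0.505
grip_force: 41.0
time_s: 11.75
ee_pos: [497.2, 256.8, 121.8]
tool_rot: [-0.0, 1.0, -0.001, -0.001]
wrist_force: [0.7, -0.0, -1.3]
opening: 0.506
grip_force: 41.0
time_s: 12.35
ee_pos: [514.2, 323.9, 121.9]
tool_rot: [0.0, 1.0, -0.001, -0.001]
wrist_force: [-0.5, 0.6, -1.1]
opening: 0.505
grip_force: 41.0
```

```bash
python3 -m inch '[255,0,0,0.03,0, 255,0,0,0.025,0, 255,0,0,0.02,0, 255,0,0,0.01,0, 255,0,0,0.005,0, 255,0,0,0,0, 255,0,0,0,0, 255,0,0,0,0]';python3 -m inch '[255,0,0,0.002,0, 255,0,0,0,0, 255,0,0,0,0]'; python3 - <<'E'
from h import *
import cv2
a=imaging.snapshot("side")[:,:,::-1]
cv2.imwrite("pics/s3.png",cv2.resize(a[120:260,90:250],None,fx=4,fy=4,interpolation=cv2.INTER_CUBIC))
E
```

```text
time_s: 13.15
ee_pos: [515.7, 325.4, 34.0]
tool_rot: [-0.0, 1.0, 0.001, 0.001]
wrist_force: [0.5, 0.7, -0.3]
opening: 0.499
grip_force: 41.0
time_s: 13.45
ee_pos: [514.7, 325.0, 30.5]
tool_rot: [-0.0, 1.0, 0.0, 0.0]
wrist_force: [0.3, 0.4, -1.7]
opening: 0.506
grip_force: 41.0
```

View pics/s3.png

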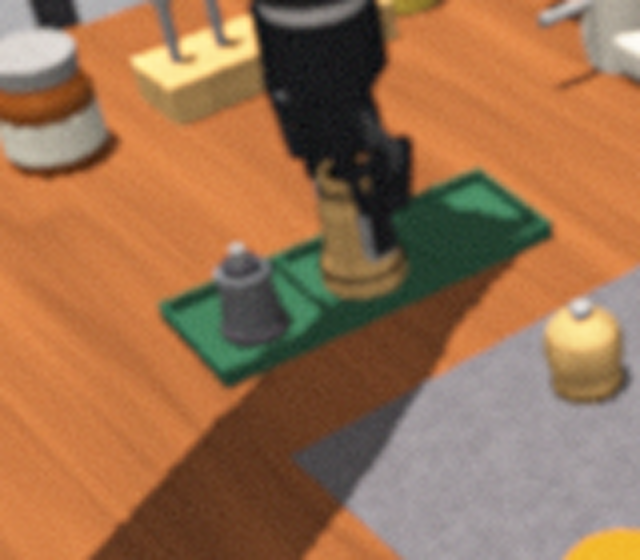

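The steel grinder is upright at (250,300) in its pocket. The beech body hangs just above the middle pocket at (360,270). I'll creep down to contact.

```bash
python3 -m inch '[255,0,0,0.001,0, 255,0,0,0.001,0, 255,0,0,0,0, 255,0,0,0,0]';python3 -m inch '[255,0,0,0.001,0, 255,0,0,0,0, 255,0,0,0,0]';
```

```text
time_s: 13.9
ee_pos: [514.5, 324.8, 28.2]
tool_rot: [-0.0, 1.0, -0.0, -0.0]
wrist_force: [0.6, 0.2, -1.2]
opening: 0.505
grip_force: 41.0
time_s: 14.2
ee_pos: [514.8, 325.0, 27.6]
tool_rot: [-0.0, 1.0, 0.0, 0.0]
wrist_force: [0.5, 0.2, 1.0]
opening: 0.503
grip_force: 41.1
```

```bash
python3 -m inch '[255,0,0,0.0005,0, 110,0,0,0,0, 90,0,0,0,0, 70,0,0,0,0, 70,0,0,0,0, 70,0,0,-0.02,0, 70,0,0,-0.04,0, 60,0,0,-0.05,0]'; python3 -m inch '[60,-0.005,-0.046,0,0, 60,-0.005,-0.046,0,0, 60,-0.005,-0.046,0,0, 60,-0.005,-0.046,0,0, 60,-0.005,-0.046,0,0, 60,-0.005,-0.046,0,0, 60,-0.005,-0.046,0,0, 60,-0.005,-0.046,0,0]' ; python3 -m inch '[50,-0.009,-0.046,0,0, 50,-0.009,-0.046,0,0, 50,0,-0.01,0,0, 50,0,0,0,0, 50,0,0,0,0, 50,0,0,0,0]'
```

```text
time_s: 15.0
ee_pos: [512.6, 323.9, 134.7]
tool_rot: [-0.0, 1.0, -0.001, -0.003]
wrist_force: [0.7, -0.6, -0.4]
opening: 0.765
grip_force: 0.0
time_s: 15.8
ee_pos: [554.7, -44.9, 137.0]
tool_rot: [-0.0, 1.0, 0.0, 0.0]
wrist_force: [0.2, 0.3, 0.2]
opening: 0.764
grip_force: 0.0
time_s: 16.4
ee_pos: [572.6, -143.4, 136.9]
tool_rot: [-0.001, 1.0, 0.0, -0.0]
wrist_force: [-0.2, 0.2, 0.4]
opening: 0.804
grip_force: 0.0
```

```bash
python3 -m inch '[50,0,-0.001,0.04,0, 50,0,0,0.035,0, 50,0,0,0.025,0, 50,0,0,0.015,0, 50,0,0,0.008,0, 50,0,0,0,0, 50,0,0,0,0, 50,0,0,0,0]'; python3 -m inch '[50,0,0,0.004,0, 50,0,0,0,0, 80,0,0,0,0, 105,0,0,0,0, 255,0,0,0,0, 255,0,0,0,0, 255,0,0,0,0, 255,0,0,0,0]'
```

```text
time_s: 17.2
ee_pos: [574.3, -146.6, 15.9]
tool_rot: [-0.0, 1.0, -0.001, 0.002]
wrist_force: [0.2, -0.8, 0.9]
opening: 0.806
grip_force: 0.0
time_s: 18.0
ee_pos: [573.2, -146.3, 10.3]
tool_rot: [-0.0, 1.0, -0.0, 0.001]
wrist_force: [0.0, 0.5, 3.4]
opening: 0.542
grip_force: 41.3
```

```bash
python3 -m inch '[255,0,0,-0.01,0, 255,0,0,-0.03,0, 255,0,0,-0.03,0, 255,0,0,-0.03,0, 255,-0.001,0.02,0,0, 255,-0.001,0.034,0,0, 255,-0.001,0.034,0,0, 255,-0.001,0.034,0,0]'; python3 -m inch '[255,-0.001,0.034,0,0, 255,-0.001,0.034,0,0, 255,-0.001,0.034,0,0, 255,-0.001,0.034,0,0, 255,-0.001,0.034,0,0, 255,-0.001,0.034,0,0, 255,-0.001,0.034,0,0, 255,-0.001,0.034,0,0]' ; python3 -m inch '[255,-0.003,0.034,0,0, 255,-0.003,0.02,0,0, 255,-0.002,0.019,0,0, 255,0,0,0,0, 255,0,0,0,0, 255,0,0,0,0]'
```

```text
time_s: 18.8
ee_pos: [576.2, -23.1, 109.8]
tool_rot: [0.0, 1.0, -0.0, -0.0]
wrist_force: [0.7, 0.4, -1.5]
opening: 0.543
grip_force: 41.3
time_s: 19.6
ee_pos: [584.1, 249.1, 109.6]
tool_rot: [-0.0, 1.0, -0.0, -0.0]
wrist_force: [0.6, -0.1, -1.2]
opening: 0.542
grip_force: 41.3
time_s: 20.2
ee_pos: [592.4, 319.8, 109.6]
tool_rot: [0.0, 1.0, -0.0, -0.0]
wrist_force: [-0.1, 0.2, -0.2]
opening: 0.54
grip_force: 41.3
```

Expected seating is at TCP z ≈ 14.

```bash
python3 -m inch '[255,0,0,0.03,0, 255,0,0,0.03,0, 255,0,0,0.02,0, 255,0,0,0.008,0, 255,0,0,0.004,0, 255,0,0,0,0, 255,0,0,0,0, 255,0,0,0,0]';python3 -m inch '[255,0,0,0.001,0, 255,0,0,0,0, 255,0,0,0,0]'; python3 -m inch '[255,0,0,0.001,0, 255,0,0,0,0, 255,0,0,0,0]'
```

```text
time_s: 21.0
ee_pos: [593.9, 321.4, 19.8]
tool_rot: [-0.0, 1.0, 0.001, 0.001]
wrist_force: [0.5, -0.3, -0.4]
opening: 0.539
grip_force: 41.3
time_s: 21.3
ee_pos: [592.7, 321.0, 17.0]
tool_rot: [-0.0, 1.0, 0.0, 0.0]
wrist_force: [0.4, -0.8, -1.5]
opening: 0.541
grip_force: 41.3
time_s: 21.6
ee_pos: [592.5, 320.9, 15.6]
tool_rot: [-0.0, 1.0, -0.0, -0.0]
wrist_force: [0.2, 0.9, -0.8]
opening: 0.544
grip_force: 41.3
```

```bash
python3 -m inch '[255,0,0,0.001,0, 255,0,0,0,0, 255,0,0,0,0]';python3 -m inch '[255,0,0,0.0005,0, 255,0,0,0,0, 255,0,0,0,0]'
```

```text
time_s: 21.9
ee_pos: [592.6, 320.9, 14.7]
tool_rot: [-0.0, 1.0, -0.0, -0.0]
wrist_force: [0.4, 0.6, -0.3]
opening: 0.541
grip_force: 41.3
time_s: 22.2
ee_pos: [592.7, 320.9, 14.4]
tool_rot: [-0.0, 1.0, 0.0, 0.0]
wrist_force: [0.4, 0.3, -0.4]
opening: 0.539
grip_force: 41.3
```

```bash
python3 -m inch '[255,0,0,0.0007,0, 255,0,0,0,0, 255,0,0,0,0]';python3 -m inch '[100,0,0,0,0, 80,0,0,0,0, 65,0,0,0,0, 65,0,0,0,0, 65,0,0,-0.02,0, 65,0,0,-0.04,0, 60,0,0,-0.05,0]'; python3 -m inch '[50,0.01,-0.045,0,0, 50,0.01,-0.045,0,0, 50,0.01,-0.045,0,0, 50,0.01,-0.045,0,0, 50,0,-0.002,0,0, 50,0,0,0,0, 50,0,0,0,0, 50,0,0,0,0]'; python3 - <<'E'
from h import *
import cv2
a=imaging.snapshot("side")[:,:,::-1]
cv2.imwrite("pics/s4.png",cv2.resize(a[120:320,90:360],None,fx=2.9,fy=2.9,interpolation=cv2.INTER_CUBIC))
E
```

```text
time_s: 22.5
ee_pos: [592.7, 321.0, 14.4]
tool_rot: [-0.0, 1.0, 0.0, 0.0]
wrist_force: [-2.1, -0.8, 2.9]
opening: 0.541
grip_force: 41.6
time_s: 23.2
ee_pos: [590.4, 320.0, 121.0]
tool_rot: [-0.0, 1.0, -0.001, -0.003]
wrist_force: [1.0, -0.6, -0.2]
opening: 0.765
grip_force: 0.0
time_s: 24.0
ee_pos: [553.0, 140.2, 123.7]
tool_rot: [-0.001, 1.0, 0.0, 0.0]
wrist_force: [-0.5, -1.2, 0.4]
opening: 0.808
grip_force: 0.0
```

View pics/s4.png

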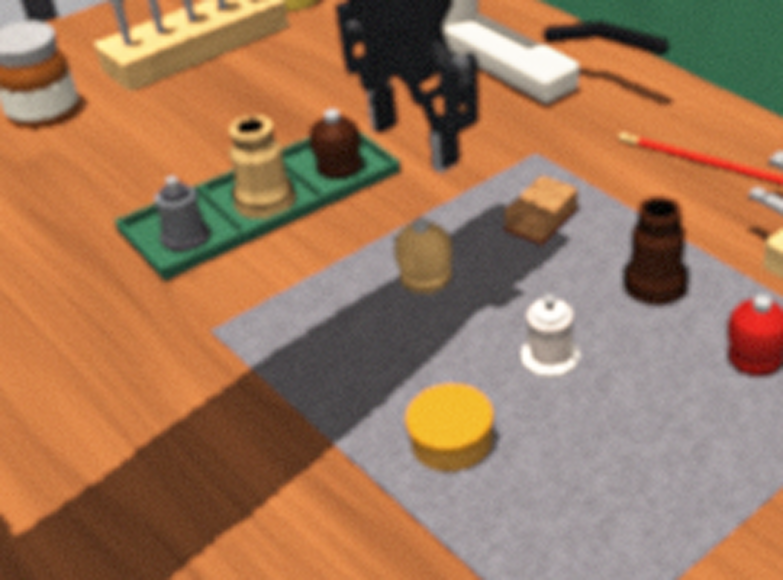

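The green kit stands upright, one part per pocket, at (180,215), (260,170) and (336,145). The gripper is above the beech head at (424,257).

```bash
python3 -m inch '[50,0.001,-0.001,0.035,0, 50,0,0,0.03,0, 50,0,0,0.025,0, 50,0,0,0.013,0, 50,0,0,0.007,0, 50,0,0,0.003,0, 50,0,0,0,0, 50,0,0,0,0]'; python3 -m inch '[50,0,0,0,0, 80,0,0,0,0, 105,0,0,0,0, 255,0,0,0,0, 255,0,0,0,0, 255,0,0,0,0, 255,0,0,0,0]'
```

```text
time_s: 24.85
ee_pos: [553.0, 138.1, 12.2]
tool_rot: [-0.0, 1.0, 0.0, 0.001]
wrist_force: [-0.1, 0.3, 0.9]
opening: 0.804
grip_force: 0.0
time_s: 25.55
ee_pos: [552.4, 138.0, 11.5]
tool_rot: [-0.0, 1.0, 0.0, 0.001]
wrist_force: [0.6, 1.1, 5.2]
opening: 0.537
grip_force: 41.4
```

```bash
python3 -m inch '[255,0,0,-0.01,0, 255,0,0,-0.03,0, 255,0,0,-0.03,0, 255,0,0,-0.03,0, 255,0.001,-0.02,0,0, 255,0.003,-0.034,0,0, 255,0.003,-0.034,0,0, 255,0.003,-0.034,0,0]'; python3 -m inch '[255,0.003,-0.034,0,0, 255,0.003,-0.034,0,0, 255,0.003,-0.034,0,0, 255,0.003,-0.034,0,0, 255,0.003,-0.034,0,0, 255,0.003,-0.034,0,0, 255,0.003,-0.034,0,0, 255,0.003,-0.034,0,0]' ; python3 -m inch '[255,0.003,-0.034,0,0, 255,0,-0.02,0,0, 255,0,-0.019,0,0, 255,0,0,0,0, 255,0,0,0,0, 255,0,0,0,0]'
```

```text
time_s: 26.35
ee_pos: [540.7, 14.9, 110.1]
tool_rot: [-0.001, 1.0, -0.0, -0.001]
wrist_force: [-0.2, -0.1, -0.9]
opening: 0.541
grip_force: 41.2
time_s: 27.15
ee_pos: [516.7, -257.1, 109.9]
tool_rot: [-0.0, 1.0, 0.0, -0.001]
wrist_force: [0.2, 1.0, -1.1]
opening: 0.537
grip_force: 41.2
time_s: 27.75
ee_pos: [514.5, -328.0, 110.2]
tool_rot: [-0.0, 1.0, 0.001, -0.001]
wrist_force: [0.6, -0.0, -1.1]
opening: 0.541
grip_force: 41.3
```

```bash
python3 -m inch '[255,0,-0.001,0.03,0, 255,0,0,0.03,0, 255,0,0,0.02,0, 255,0,0,0.008,0, 255,0,0,0.004,0, 255,0,0,0,0, 255,0,0,0,0, 255,0,0,0,0]';python3 -m inch '[255,0,0,0.001,0, 255,0,0,0,0, 255,0,0,0,0]'; python3 -m inch '[255,0,0,0.001,0, 255,0,0,0,0, 255,0,0,0,0]'; python3 - <<'E'
from h import *
import cv2
a=imaging.snapshot("side")[:,:,::-1]
cv2.imwrite("pics/s5.png",cv2.resize(a[200:410,300:480],None,fx=2.8,fy=2.8,interpolation=cv2.INTER_CUBIC))
E
```

```text
time_s: 28.55
ee_pos: [515.8, -330.9, 20.3]
tool_rot: [-0.0, 1.0, -0.001, 0.001]
wrist_force: [-0.6, -0.6, -0.3]
opening: 0.539
grip_force: 41.3
time_s: 28.85
ee_pos: [514.9, -330.2, 17.8]
tool_rot: [-0.0, 1.0, -0.0, 0.0]
wrist_force: [-0.0, 0.1, -0.3]
opening: 0.541
grip_force: 41.3
time_s: 29.15
ee_pos: [514.7, -330.0, 16.5]
tool_rot: [-0.0, 1.0, 0.0, -0.0]
wrist_force: [-0.2, 0.0, -0.9]
opening: 0.539
grip_force: 41.3
```

View pics/s5.png

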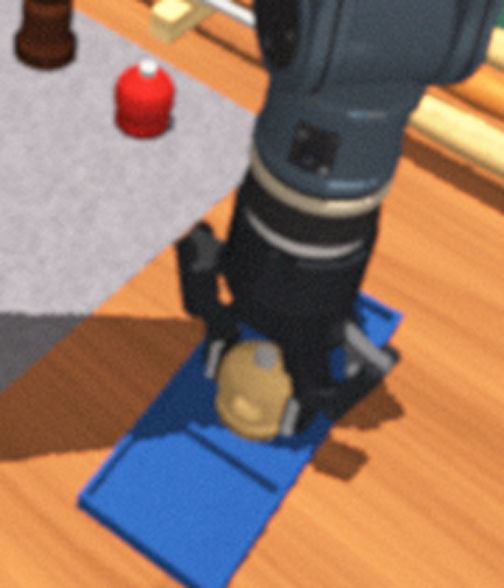

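The beech head is held upright just over the floor of the blue middle pocket, at (255,390), clear of the cross wall at (230,460).

```bash
python3 -m inch '[255,0,0,0.001,0, 255,0,0,0,0, 255,0,0,0,0]';python3 -m inch '[255,0,0,0.0007,0, 255,0,0,0,0, 255,0,0,0,0]'
```

```text
time_s: 29.5
ee_pos: [514.8, -330.1, 15.6]
tool_rot: [-0.0, 1.0, -0.0, 0.0]
wrist_force: [0.5, -1.4, -0.5]
opening: 0.538
grip_force: 41.3
time_s: 29.8
ee_pos: [514.8, -330.2, 15.6]
tool_rot: [-0.0, 1.0, -0.0, 0.0]
wrist_force: [-2.1, 1.5, 4.7]
opening: 0.54
grip_force: 41.7
```

```bash
python3 -m inch '[100,0,0,0,0, 80,0,0,0,0, 65,0,0,0,0, 65,0,0,0,0, 65,0,0,-0.02,0, 65,0,0,-0.04,0, 60,0,0,-0.05,0]'; python3 -m inch '[60,-0.006,0.045,0,0, 60,-0.006,0.045,0,0, 60,-0.006,0.045,0,0, 60,-0.006,0.045,0,0, 60,-0.006,0.045,0,0, 60,-0.006,0.045,0,0, 60,-0.006,0.045,0,0, 60,0,0.01,0,0]'; python3 -m inch '[60,0,0,0,0, 60,0,0,0,0, 60,0,0,0,0]'; python3 - <<'E'
from h import *
import cv2
a=imaging.snapshot("side")[:,:,::-1]
cv2.imwrite("pics/s6.png",cv2.resize(a[130:410,180:460],None,fx=2,fy=2,interpolation=cv2.INTER_CUBIC))
E
```

```text
time_s: 30.5
ee_pos: [512.9, -328.6, 122.7]
tool_rot: [-0.0, 1.0, 0.002, -0.003]
wrist_force: [-0.4, -1.3, -0.6]
opening: 0.761
grip_force: 0.0
time_s: 31.3
ee_pos: [556.8, -0.6, 124.9]
tool_rot: [-0.003, 1.0, 0.001, 0.0]
wrist_force: [0.2, -0.6, -0.7]
opening: 0.767
grip_force: 0.0
time_s: 31.6
ee_pos: [556.7, -6.7, 124.8]
tool_rot: [0.001, 1.0, -0.0, -0.0]
wrist_force: [-0.2, 1.1, -0.4]
opening: 0.769
grip_force: 0.0
```

View pics/s6.png

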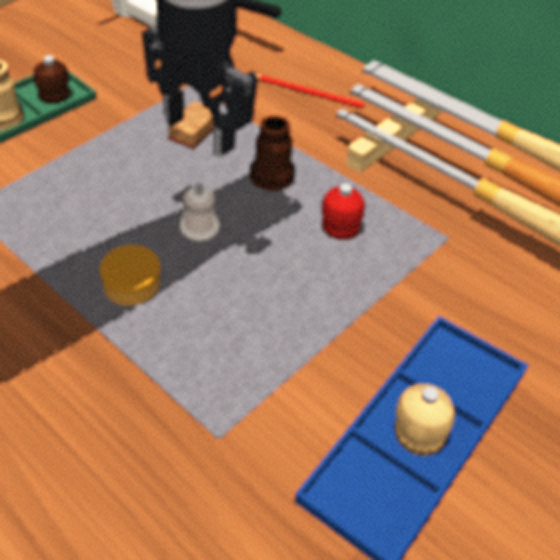

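The beech head stands upright in the blue middle pocket at (425,417). The ceramic grinder is at (200,212) below the gripper, and the walnut body and red head have not moved. I'll descend to z ≈ 10 and grip.

```bash
python3 -m inch '[60,0,0,0.035,0, 60,0,0,0.03,0, 60,0,0,0.025,0, 60,0,0,0.013,0, 60,0,0,0.008,0, 60,0,0,0.003,0, 60,0,0,0,0, 60,0,0,0,0]'; python3 -m inch '[60,0,0,0,0, 110,0,0,0,0, 145,0,0,0,0, 255,0,0,0,0, 255,0,0,0,0, 255,0,0,0,0, 255,0,0,0,0]'; python3 -m inch '[255,0,0,-0.01,0, 255,0,0,-0.03,0, 255,0,0,-0.03,0, 255,0,0,-0.03,0, 255,0,0,0,0, 255,0,0,0,0]'
```

```text
time_s: 32.45
ee_pos: [558.0, -5.3, 12.4]
tool_rot: [-0.0, 1.0, -0.0, 0.001]
wrist_force: [0.9, 0.2, -0.1]
opening: 0.767
grip_force: 0.0
time_s: 33.15
ee_pos: [557.3, -5.1, 11.6]
tool_rot: [-0.0, 1.0, 0.0, 0.001]
wrist_force: [0.8, 0.8, 3.6]
opening: 0.39
grip_force: 40.0
time_s: 33.75
ee_pos: [557.1, -5.2, 111.6]
tool_rot: [-0.0, 1.0, -0.0, 0.001]
wrist_force: [-0.3, 0.6, -1.1]
opening: 0.389
grip_force: 39.8
```

```bash
python3 -m inch '[255,0.005,-0.015,0,0, 255,0.011,-0.03,0,0, 255,0.011,-0.03,0,0, 255,0.011,-0.03,0,0, 255,0.011,-0.03,0,0, 255,0.011,-0.03,0,0, 255,0.011,-0.03,0,0, 255,0.011,-0.03,0,0]'; python3 -m inch '[255,0.011,-0.03,0,0, 255,0.011,-0.03,0,0, 255,0.011,-0.03,0,0, 255,0.006,-0.017,0,0, 255,0,0,0,0, 255,0,0,0,0, 255,0,0,0,0]'; python3 -m inch '[255,0,0,0.03,0, 255,0,0,0.03,0, 255,0,0,0.02,0, 255,0,0,0.008,0, 255,0,0,0.005,0, 255,0,0,0,0, 255,0,0,0,0, 255,0,0,0,0]'; python3 -m inch '[255,0,0,0.001,0, 255,0,0,0,0, 255,0,0,0,0]'
```

```text
time_s: 34.55
ee_pos: [472.1, -231.2, 108.6]
tool_rot: [0.0, 1.0, 0.001, -0.002]
wrist_force: [-0.4, 0.3, -1.6]
opening: 0.386
grip_force: 39.9
time_s: 35.25
ee_pos: [435.1, -336.1, 109.8]
tool_rot: [-0.0, 1.0, 0.001, -0.001]
wrist_force: [0.9, -0.2, -1.1]
opening: 0.385
grip_force: 40.0
time_s: 36.05
ee_pos: [436.7, -338.0, 19.5]
tool_rot: [-0.0, 1.0, -0.001, 0.001]
wrist_force: [1.0, 0.2, -0.4]
opening: 0.387
grip_force: 40.0
time_s: 36.35
ee_pos: [435.9, -337.3, 17.1]
tool_rot: [-0.0, 1.0, -0.0, 0.0]
wrist_force: [-0.1, -0.5, -0.9]
opening: 0.38
grip_force: 40.0
```

```bash
python3 -m inch '[255,0,0,0.001,0, 255,0,0,0,0, 255,0,0,0,0]';python3 -m inch '[255,0,0,0.0007,0, 255,0,0,0,0, 255,0,0,0,0]'
```

```text
time_s: 36.65
ee_pos: [435.7, -337.1, 15.8]
tool_rot: [-0.0, 1.0, 0.0, -0.0]
wrist_force: [-0.5, 0.5, -0.9]
opening: 0.391
grip_force: 40.0
time_s: 36.95
ee_pos: [435.8, -337.2, 15.5]
tool_rot: [-0.0, 1.0, -0.0, 0.0]
wrist_force: [-0.7, 1.1, 1.7]
opening: 0.389
grip_force: 40.1
```

```bash
python3 -m inch '[130,0,0,0,0, 100,0,0,0,0, 90,0,0,0,0, 90,0,0,0,0, 90,0,0,-0.02,0, 90,0,0,-0.04,0, 90,0,0,-0.05,0, 90,0,0,-0.04,0]'; python3 -m inch '[90,0.02,0.04,0,0, 90,0.02,0.04,0,0, 90,0.02,0.04,0,0, 90,0.02,0.04,0,0, 90,0,0.04,0,0, 90,0,0,0,0, 90,0,0,0,0, 90,0,0,0,0]'; python3 - <<'E'
from h import *
import cv2
a=imaging.snapshot("side")[:,:,::-1]
cv2.imwrite("pics/s7.png",a[90:420])
E
```

```text
time_s: 37.75
ee_pos: [436.0, -337.3, 167.6]
tool_rot: [-0.0, 1.0, -0.001, 0.001]
wrist_force: [-0.4, -0.4, -0.2]
opening: 0.647
grip_force: 0.0
time_s: 38.55
ee_pos: [356.1, -137.9, 165.3]
tool_rot: [0.0, 1.0, -0.0, 0.0]
wrist_force: [0.0, 0.8, 0.4]
opening: 0.649
grip_force: 0.0
```

View pics/s7.png

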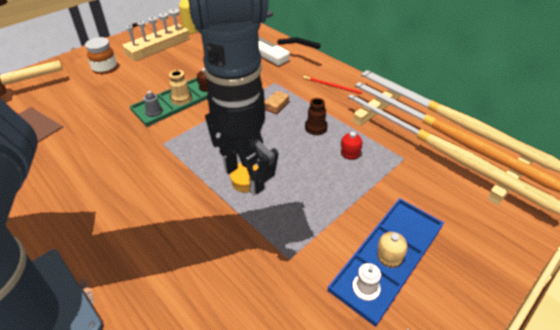

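All five parts are upright in their own pockets: ceramic (368,280) and beech head (392,248) in blue, steel (152,102), beech body (179,85) and walnut head (203,80) in green. The walnut body and red head are where they were, and the gripper is clear.

```bash
python3 -c "
from station import r
print(r.sign_off())"
```

```text
the job is handed in; nothing more can be done
None
```

Both kits are made up and handed in: beech body, walnut head and steel grinder upright in the green tray, beech head and ceramic grinder upright in the blue. The walnut body and red head were left where they stood, and the robot's clock read under 39 s of the 122 s allowed.

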